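# Seat a bevelled offcut in the fence corner and hold it down

### The arm

A 7-joint arm with a two-finger parallel gripper is mounted at the origin on a cart in front of the work surface, level with it; the furniture and walls round the work are solid. World frame = base frame: x ahead of the robot, y to its left, z up, the work surface at z = 0. Lengths are in m, angles in rad, forces in N, time in s.
With the tool pointing down it reaches from about 0.35 to 0.9 m from the base axis. Payload 7.2 kg.
Tool frame: the origin (TCP) lies on the centre line of the jaws, within the pads' length; the fingertips stand 8 mm ahead of it and the grasp point (between the pads) lies 11 mm behind it; z points along the fingers, y is the line along which they close (so a half turn about z gives the same grasp; the last joint's range is limited). The gripper opens to 85 mm and grips with 20 to 120 N. Pads are 22 mm wide; open, the fingers measure 114 mm over their backs; the gripper's body (76 mm by 85 mm) begins 54 mm behind the grasp point. The pads swing forward as they close: fully open they stand 13 mm farther back than shut.
Start: joints at [-1.27, 0.411, -0.013, 1.596, 0.006, 1.134, -0.082], TCP at [0.225, 0.583, 0.239] pointing down, gripper open.
Joint ranges: [-2.95, 2.95], [-0.29, 1.99], [-1.47, 1.44], [0.14, 2.54], [-1.03, 4.17], [0.13, 1.85], [-2.86, 2.86]. Speed limits (rad/s): [2.39, 2.39, 3.01, 3.01, 3.14, 3.14, 3.14].

### API

Orientations are given as a unit quaternion [x, y, z, w].
In Python, from plant import manip, cams gives the robot as it stands.
- The arm moves only by the tool move_arm, never from a script. Its argument "rows" is a list of rows, each an object of numbers: "claw": the opening, from 0 (shut) to 1 (fully open); "dx", "dy", "dz": the shift along the tool's x, y, z in mm; "yaw": the turn about the tool's z in rad. In form: [{"claw": .., "dx": .., "dy": .., "dz": .., "yaw": ..}, ...]. A call has 1 to 5 rows; each row is the pose to reach, as a shift and turn from the pose commanded when the call began, along the tool's axes at that moment; what a row does not reach only later rows make up. A row lasts 1/12 s, in which the tool goes at most 41.7 mm and 7.16 degrees, less where a joint would pass 70% of its speed; a pose out of reach is approached as far as the arm can. A call with a gripper value outside its range is refused whole. The fingers move at their own pace and stop on an object; "newtons" is the grip in N (left out, the last holds). Time passes only in rows, so rows that repeat a pose let the fingers close. It gives the time, the measured TCP pose, the force, the opening and the grip force at its end, in the units of the state.
- manip.read_state(): the state, without advancing time (a new reading comes with each control period).
- cams.capture(name): name is "scene" or "side" or "wrist"; returns (picture, depth): 420x560x3 uint8, red, green, blue; 420x560 float32, m along the optical axis (not along the pixel's ray), 0 where there is no reading.
- cams.camera_model(name): a dict with "fx", "fy", "cx", "cy" (pixels), "view" (4x4, takes a point from world to camera coordinates). Camera axes: x right, y down, z forward; pixel columns grow to the right and rows downward; lengths in m; the calibration is good to about 2 mm. The wrist camera is an equidistant fisheye: a pixel r from the principal point sees the ray r / f radians off the axis. A picture is of the moment at which its call begins: read the wrist's pose just before it. camera_model takes no time and is no camera call; for the wrist camera it gives the pose at the moment of the call.
- manip.job_done(): hands the job in; it is judged then, once.
The state is a dict: "t": time; "joints": joint angles; "qd": joint speeds; "joint_torque": joint torques, N m; "ee_pos": TCP position; "eef_rot": TCP orientation; "force": force on the tool from outside, world axes, zero at the start; "wrist_torque": the same for the moment, N m; "width": finger opening in m; "gripper_force": force on a finger pad.
Only numpy, scipy, OpenCV 4.12 (cv2) and the standard library are available. Lean on these libraries where they do the work, as an engineer would, in place of code of your own. Each camera call takes 0.05 s, during which the arm holds its last target. There are 200 camera calls.

### The job

Slide the loose bevelled brass offcut over the steel plate, never lifting it, until its square long side lies flush along the aluminium fence and its left end touches the blue stop block. Then press it with one firm slanting push of some 15 N, forward and down (its bevel is there for that), so that it is squeezed against the fence and the plate together, ready for drilling, and finish while still holding that push. Leave the other things on the plate and bench where they are.

Things in the scene. Friction and masses are not known exactly. Their poses are not given: they have to be found in the camera images.
- plate: Fixed dark steel fixture plate with rows of holes, smooth and lightly oiled, 220 (x) x 360 (y) x 12 mm high, lying on the bench. Origin: centre of its underside; its x points away from the robot towards the fence, y to the left along the fence, z up.
- fence: Fixed aluminium bar, 20 (x) x 340 (y) x 24 mm high with three bolt heads 5 mm higher, along the far side of the plate. Origin: middle of the bottom edge of its face towards the robot, level with the plate's top; axes as the plate's, so the flat fence face is its plane x = 0 and the plate's top is z = 0.
- stop: Fixed blue block with a clamp screw, 36 (x) x 34 (y) x 26 mm high (37 with the screw), on the plate against the fence, at varying places along it. Origin: on its flat face that looks right (-y), at the fence face, level with the plate's top; axes as the plate's. It spans x = -37 to -1 mm, y = 0 to 34 mm; the stop face is its plane y = 0.
- offcut: Loose brass-coloured bar, 60 (x) x 120 (y) x 30 mm high, about 0.4 kg, two scribed crosses on top. Origin: centre of its underside. +x: its square long side, for the fence. -x side (towards the robot): upright for the lower 16 mm, then a 45-degree bevel, 14 mm wide and 14 mm high, along its whole length. +y end: for the stop block. Slides easily (coefficient 0.2 to 0.3).
- offcut_back (a point): Middle of the offcut's square long side (+x), 8 mm above its underside; axes as the offcut's.
- offcut_end (a point): Middle of the offcut's left end (+y), 8 mm above its underside; axes as the offcut's.
- offcut_bevel (a point): Middle of the bevel face, 23 mm above the underside and 23 mm from the offcut's origin towards -x; the face looks half back towards the robot (-x) and half up; axes as the offcut's.
- brass_fitting: Bystander: small brass hose fitting, 23 x 50 x 31 mm, on the plate's near left corner. Origin: centre of its underside.
- keyless_chuck: Bystander: silver drill chuck with coloured rings, 43 mm across, 50 mm high, on the bench. Origin: centre of its underside.
- lapping_stick_1: Bystander: wooden stick with a black suction cup, 29 x 105 x 29 mm, on the bench. Origin: centre of its underside.
- pressure_gauge: Bystander: round black pressure gauge, 101 x 76 x 38 mm, on the bench. Origin: centre of its underside.
- work_lamp: Bystander: blue and black work lamp, 58 x 118 x 35 mm, on the bench. Origin: centre of its underside.
- spinner_handle: Bystander: grey spinner handle, 31 x 104 x 32 mm, on the bench. Origin: centre of its underside.

How it is judged:
By the outcome, as a careful person would: the job done as asked, in the order asked, and still so for the second after the job is handed in, while the arm keeps its last pose, push and grip.
It also fails if it takes over 51 s, if anything falls off the work surface, if the arm or the gripper's body presses on something with over 40 N, if the wrist force passes 120 N, or if a joint passes its speed limit or range.

## Working session

There is one attempt and no reset: what is moved stays moved. The work goes in short steps, Python scripts to look and compute and a tool call to move; the robot and the scene stay as the last step left them, time stands still between calls to the robot, and variables do not carry over. Pictures are saved under pics/ and viewed, at most 10 in all, crops included, and the job is handed in when it is done.

Besides the shell and the picture viewer there is one more tool, called after "Request:" as name(argument=value, ...) on one line, values as JSON. move_arm: Moves the arm, as the interface text tells. Its arguments: {"type":"object","properties":{"rows":{"type":"array"},"newtons":{"type":"number"}},"required":["rows"]}

```bash
mkdir -p pics
python3 - <<'E'
from plant import manip,cams
import cv2,numpy as np
s=manip.read_state();print({k:np.round(v,3).tolist() for k,v in s.items()})
for n in("scene","side"):
    p,d=cams.capture(n);cv2.imwrite(f"pics/{n}0.png",p[:,:,::-1]);np.save(f"pics/{n}0_d.npy",d)
    m=cams.camera_model(n);print(n,{k:np.round(v,3).tolist() for k,v in m.items()})
E
```

```text
{'t': 0.0, 'joints': [-1.27, 0.412, -0.013, 1.597, 0.006, 1.134, -0.082], 'qd': [-0.001, 0.0, 0.002, 0.0, -0.0, -0.0, 0.001], 'joint_torque': [-0.0, -60.061, 0.682, -29.942, 0.014, 0.01, -0.0], 'ee_pos': [0.225, 0.582, 0.238], 'eef_rot': [0.183, 0.983, -0.001, -0.0], 'force': [-0.254, -0.172, 0.098], 'wrist_torque': [0.022, 0.001, -0.003], 'gripper_force': 0.0, 'width': 0.085}
scene {'fx': 465.359, 'fy': 465.359, 'cx': 279.231, 'cy': 210.186, 'view': [[-0.89, -0.456, 0.002, 0.504], [-0.33, 0.642, -0.692, 0.295], [0.314, -0.616, -0.722, 1.082], [0.0, 0.0, 0.0, 1.0]]}
side {'fx': 522.828, 'fy': 522.828, 'cx': 281.055, 'cy': 211.181, 'view': [[-0.962, -0.275, -0.004, 0.549], [-0.141, 0.506, -0.851, 0.176], [0.236, -0.818, -0.525, 1.413], [0.0, 0.0, 0.0, 1.0]]}
```

View pics/scene0.png

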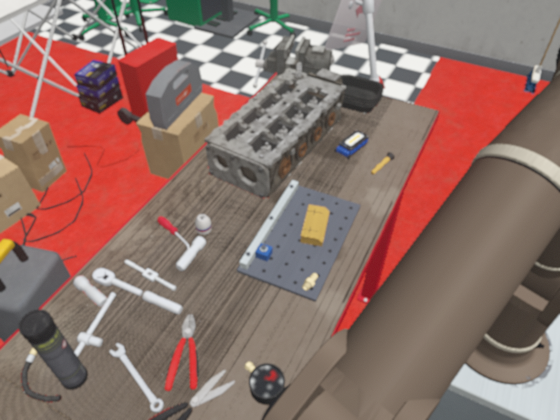

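View pics/side0.png

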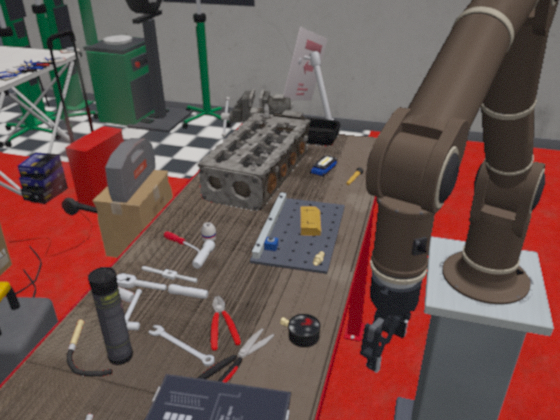

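The scene view shows the plate around (300,240), the fence from (297,183) to (244,266), the blue stop at (264,251), the offcut at (315,225) and the brass fitting at (311,281). The side view agrees: offcut at (311,220), stop at (271,243).

```bash
cat > h.py <<'E'
import numpy as np,cv2
def cloud(m,d):
    v,u=np.mgrid[:d.shape[0],:d.shape[1]]
    P=np.stack([(u-m['cx'])/m['fx']*d,(v-m['cy'])/m['fy']*d,d],-1)
    V=np.array(m['view']);return (P-V[:3,3])@V[:3,:3]
def rect(Q):
    (c,s,a)=cv2.minAreaRect((Q[:,:2]*1000).astype(np.float32))
    b=cv2.boxPoints((c,s,a));return np.round(c,1),np.round(s,1),round(a,1),np.round(b,0).tolist()
def big(mask):
    n,l,st,_=cv2.connectedComponentsWithStats(mask.astype(np.uint8));return l==1+np.argmax(st[1:,4])
E
python3 - <<'E'
from plant import manip,cams
from h import *
for n,(a,b,c,e) in(("scene",(170,300,235,365)),("side",(185,275,245,350))):
    p=cv2.imread(f"pics/{n}0.png");d=np.load(f"pics/{n}0_d.npy");W=cloud(cams.camera_model(n),d)
    hsv=cv2.cvtColor(p,cv2.COLOR_BGR2HSV);H,S,V=[hsv[...,i].astype(int) for i in range(3)]
    roi=np.zeros(d.shape,bool);roi[a:b,c:e]=1;roi&=d>0
    z=W[...,2]
    off=big(roi&(H>10)&(H<30)&(S>140)&(V>110)&(z>.015))
    st=big(roi&(H>100)&(H<125)&(S>130)&(z>.015))
    fe=big(roi&(S<60)&(V>140)&(z>.028)&(z<.048))
    print(n)
    for k,m in(("off",off),("stop",st),("fence",fe)):
        zz=z[m];print(k,m.sum(),"z pct",np.round(np.percentile(zz,[5,50,95]),3))
        print("  all",rect(W[m]));t=m&(z>np.percentile(zz,95)-.006);print("  top",rect(W[t]))
    pl=roi&(S<110)&(V<120)&(abs(z-.012)<.006);pl=big(pl);print("plate",rect(W[pl]),np.median(z[pl]))
E
```

```text
scene
off 27 z pct [0.023 0.029 0.04 ]
  all (array([489.6, -48.2]), array([38. ,  5.4]), 13.3, [[470.0, -50.0], [472.0, -55.0], [509.0, -46.0], [507.0, -41.0]])
  top (array([492.9, -47.6]), array([15.7,  5. ]), 10.2, [[485.0, -47.0], [486.0, -51.0], [501.0, -49.0], [500.0, -44.0]])
stop 106 z pct [0.023 0.036 0.04 ]
  all (array([588.1,  43.8]), array([32.4, 36.6]), 2.0, [[571.0, 62.0], [573.0, 25.0], [605.0, 26.0], [604.0, 63.0]])
  top (array([588.3,  43.4]), array([32.1, 35.8]), 2.1, [[572.0, 61.0], [573.0, 25.0], [605.0, 26.0], [604.0, 62.0]])
fence 729 z pct [0.031 0.036 0.04 ]
  all (array([624.1, -62.5]), array([ 22.8, 343. ]), 2.7, [[605.0, 108.0], [621.0, -234.0], [643.0, -233.0], [628.0, 109.0]])
  top (array([623.7, -62.5]), array([ 21.8, 340.5]), 2.7, [[605.0, 107.0], [621.0, -233.0], [643.0, -232.0], [627.0, 108.0]])
plate (array([522.8, 110.4]), array([216.5,   8.4]), 2.8, [[414.0, 109.0], [415.0, 101.0], [631.0, 111.0], [631.0, 120.0]]) 0.010425543910175021
side
off 478 z pct [0.022 0.04  0.044]
  all (array([ 508.3, -103.1]), array([ 55.1, 131. ]), 12.5, [[467.0, -4
[... 190 characters left out ...]
 115 z pct [0.018 0.032 0.039]
  all (array([587.6,  46.6]), array([34.1, 38.7]), 6.8, [[568.0, 64.0], [573.0, 25.0], [607.0, 29.0], [602.0, 68.0]])
  top (array([587.8,  45.2]), array([34.1, 36. ]), 6.7, [[569.0, 61.0], [573.0, 25.0], [607.0, 29.0], [603.0, 65.0]])
fence 391 z pct [0.031 0.035 0.038]
  all (array([623.3, -65.2]), array([ 23.3, 347.1]), 2.5, [[604.0, 108.0], [619.0, -239.0], [642.0, -238.0], [627.0, 109.0]])
  top (array([622.2, -62.6]), array([ 21.3, 341.7]), 2.5, [[604.0, 108.0], [619.0, -234.0], [640.0, -233.0], [625.0, 109.0]])
plate (array([527.4, -67.9]), array([219.9, 368.6]), 2.6, [[409.0, 111.0], [426.0, -257.0], [646.0, -247.0], [629.0, 121.0]]) 0.01079029919571858
```

Request:
move_arm(rows=[{"dx": -120, "dy": -160}, {"dx": -120, "dy": -160}, {"dx": -120, "dy": -160}, {"dx": -120, "dy": -160}, {"dx": -120, "dy": -160}])

```text
$.rows[0]: bad value
```

Request:
move_arm(rows=[{"claw": 1, "dx": -24, "dy": -32, "dz": 0, "yaw": 0}, {"claw": 1, "dx": -48, "dy": -64, "dz": 0, "yaw": 0}, {"claw": 1, "dx": -72, "dy": -96, "dz": 0, "yaw": 0}, {"claw": 1, "dx": -96, "dy": -128, "dz": 0, "yaw": 0}, {"claw": 1, "dx": -120, "dy": -160, "dz": 0, "yaw": 0}])

```text
t: 0.52
ee_pos: [0.2796, 0.3883, 0.2388]
eef_rot: [0.183, 0.983, -0.0, -0.0]
force: [0.6, 0.2, 1.0]
width: 0.0856
gripper_force: 0.0
```

Request:
move_arm(rows=[{"claw": 1, "dx": -120, "dy": -160, "dz": 0, "yaw": 0}, {"claw": 1, "dx": -120, "dy": -160, "dz": 0, "yaw": 0}, {"claw": 1, "dx": -120, "dy": -160, "dz": 0, "yaw": 0}, {"claw": 1, "dx": -120, "dy": -160, "dz": 0, "yaw": 0}, {"claw": 1, "dx": -120, "dy": -160, "dz": 0, "yaw": 0}])

```text
t: 0.93
ee_pos: [0.3339, 0.1948, 0.2391]
eef_rot: [0.184, 0.983, -0.0, -0.0]
force: [-0.4, -0.9, 0.6]
width: 0.0854
gripper_force: 0.0
```

Request:
move_arm(rows=[{"claw": 1, "dx": -120, "dy": -160, "dz": 0, "yaw": 0}, {"claw": 1, "dx": -120, "dy": -160, "dz": 0, "yaw": 0}, {"claw": 1, "dx": -120, "dy": -160, "dz": 0, "yaw": 0}, {"claw": 1, "dx": -120, "dy": -160, "dz": 0, "yaw": 0}, {"claw": 1, "dx": -120, "dy": -160, "dz": 0, "yaw": 0}])

```text
t: 1.35
ee_pos: [0.3881, 0.0024, 0.2394]
eef_rot: [0.184, 0.983, 0.0, 0.0]
force: [1.6, 1.1, -0.6]
width: 0.0856
gripper_force: 0.0
```

Request:
move_arm(rows=[{"claw": 1, "dx": -64, "dy": -78, "dz": 40, "yaw": -0.41}, {"claw": 1, "dx": -64, "dy": -78, "dz": 40, "yaw": -0.41}, {"claw": 1, "dx": -64, "dy": -78, "dz": 40, "yaw": -0.41}, {"claw": 1, "dx": -64, "dy": -78, "dz": 40, "yaw": -0.41}, {"claw": 1, "dx": -64, "dy": -78, "dz": 40, "yaw": -0.41}])

```text
t: 1.77
ee_pos: [0.4194, -0.0938, 0.1981]
eef_rot: [-0.023, 1.0, -0.001, -0.001]
force: [-0.2, 0.6, -1.1]
width: 0.0855
gripper_force: 0.0
```

Run:
```python
from plant import manip,cams
import cv2,numpy as np,pickle
s=manip.read_state();print({k:np.round(s[k],4).tolist() for k in("t","ee_pos","eef_rot","joints","force")})
m=cams.camera_model("wrist");p,d=cams.capture("wrist");cv2.imwrite("pics/w1.png",p[:,:,::-1]);pickle.dump((m,p,d),open("pics/w1.pkl","wb"))
print({k:np.round(v,3).tolist() for k,v in m.items()})
```

```text
{'t': 1.7667, 'ee_pos': [0.4194, -0.0938, 0.1981], 'eef_rot': [-0.0228, 0.9997, -0.0009, -0.0007], 'joints': [-0.436, 0.1216, 0.5976, 2.1234, -0.0832, 0.9204, 1.8252], 'force': [-0.1835, 0.6178, -1.1021]}
{'fx': 325.192, 'fy': 325.192, 'cx': 275.073, 'cy': 206.633, 'view': [[-0.046, 0.999, -0.0, 0.113], [0.953, 0.044, 0.299, -0.422], [0.299, 0.013, -0.954, 0.217], [0.0, 0.0, 0.0, 1.0]]}
```

View pics/w1.png

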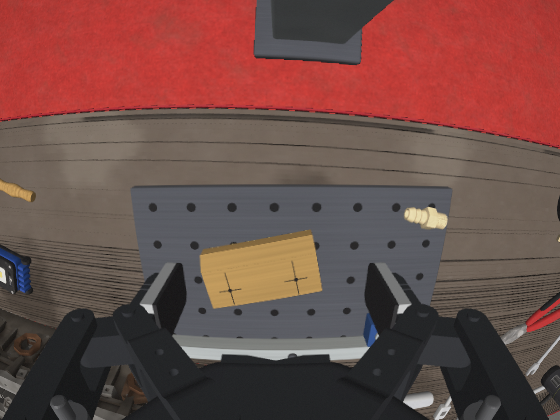

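The wrist view shows the offcut at (200–322, 230–308) with crosses at (230,290) and (296,279). The fence runs along row ~345, the stop is at (370,330) half behind a finger, and the fitting is at (427,217).

```bash
cat >> h.py <<'E'
def fish(m,d):
    v,u=np.mgrid[:d.shape[0],:d.shape[1]].astype(float)
    x=(u-m['cx'])/m['fx'];y=(v-m['cy'])/m['fy'];r=np.hypot(x,y)+1e-9;k=np.tan(np.minimum(r,1.5))/r
    P=np.stack([x*k*d,y*k*d,d],-1);V=np.array(m['view']);return (P-V[:3,3])@V[:3,:3]
E
python3 - <<'E'
from h import *;import pickle
m,p,d=pickle.load(open("pics/w1.pkl","rb"));W=fish(m,d);z=W[...,2]
h=cv2.cvtColor(p,cv2.COLOR_RGB2HSV);H,S,V=[h[...,i].astype(int) for i in range(3)]
roi=np.zeros(d.shape,bool);roi[180:365,130:455]=1;roi&=d>0
off=big(roi&(H>10)&(H<30)&(S>100)&(z>.016)&(z<.06))
top=big(off&(z>.038));print(np.percentile(z[top],[5,50,95]))
print("off all",rect(W[off]));print("top",rect(W[top]))
print("plate z",np.median(z[roi&(S<80)&(abs(z-.012)<.008)]))
fe=roi&(z>.03)&(z<.045)&(S<60)&(V>130);fe=big(fe);Q=W[fe];print("fence",rect(Q))
st=big(roi&(H>100)&(H<125)&(S>130)&(z>.016)&(z<.06));print("stop",st.sum(),rect(W[st]),np.percentile(z[st],[5,95]))
E
```

```text
[0.03963918 0.04203698 0.04318997]
off all (array([ 509.6, -105.6]), array([ 61.5, 120.3]), 14.0, [[465.0, -55.0], [494.0, -171.0], [554.0, -156.0], [525.0, -40.0]])
top (array([ 513.8, -104.2]), array([ 52.8, 119.7]), 14.0, [[474.0, -53.0], [503.0, -169.0], [554.0, -156.0], [525.0, -40.0]])
plate z 0.012187520409971014
fence (array([625.6, -84.7]), array([ 21.6, 231.7]), 2.8, [[609.0, 31.0], [621.0, -201.0], [642.0, -200.0], [631.0, 32.0]])
stop 261 (array([590.3,  29.5]), array([34. ,  9.1]), 2.9, [[573.0, 33.0], [574.0, 24.0], [607.0, 26.0], [607.0, 35.0]]) [0.01894762 0.0390332 ]
```

Run:
```python
from h import *;import pickle
m,p,d=pickle.load(open("pics/w1.pkl","rb"));W=fish(m,d)
for a,b in((140,190),(365,415)):
    Q=W[255:345,a:b].reshape(-1,3);Q=Q[(Q[:,2]>.1)&(Q[:,2]<.3)]
    print(len(Q),np.round(np.percentile(Q,[1,5,50,95,99],axis=0),3).tolist())
```

```text
3078 [[0.403, -0.15, 0.205], [0.404, -0.147, 0.209], [0.411, -0.137, 0.231], [0.428, -0.126, 0.267], [0.431, -0.123, 0.268]]
3281 [[0.4, -0.066, 0.205], [0.401, -0.063, 0.209], [0.407, -0.051, 0.232], [0.424, -0.041, 0.267], [0.428, -0.039, 0.268]]
```

Request:
move_arm(rows=[{"claw": 1, "dx": -10, "dy": -14, "dz": 40, "yaw": 0}, {"claw": 1, "dx": -10, "dy": -14, "dz": 80, "yaw": 0}, {"claw": 1, "dx": -10, "dy": -14, "dz": 120, "yaw": 0}, {"claw": 1, "dx": -10, "dy": -14, "dz": 148, "yaw": 0}, {"claw": 1, "dx": -10, "dy": -14, "dz": 148, "yaw": 0}])

```text
t: 2.23
ee_pos: [0.4267, -0.1029, 0.047]
eef_rot: [-0.02, 1.0, 0.0, -0.004]
force: [-1.0, -0.0, -0.4]
width: 0.0854
gripper_force: 0.0
```

Request:
move_arm(rows=[{"claw": 1, "dx": -8, "dy": 0, "dz": 10, "yaw": 0}, {"claw": 1, "dx": -12, "dy": 0, "dz": 20, "yaw": 0}, {"claw": 1, "dx": -12, "dy": 0, "dz": 28, "yaw": 0}, {"claw": 1, "dx": -12, "dy": 0, "dz": 32, "yaw": 0}, {"claw": 1, "dx": -12, "dy": 0, "dz": 32, "yaw": 0}])

```text
t: 2.65
ee_pos: [0.4419, -0.1032, 0.0193]
eef_rot: [-0.021, 1.0, 0.0, -0.0]
force: [-0.7, 0.1, 0.2]
width: 0.0851
gripper_force: 0.0
```

Request:
move_arm(rows=[{"claw": 1, "dx": 0, "dy": -4, "dz": 4, "yaw": 0}, {"claw": 1, "dx": -8, "dy": -4, "dz": 4, "yaw": 0}, {"claw": 1, "dx": -16, "dy": -4, "dz": 4, "yaw": 0}, {"claw": 1, "dx": -24, "dy": -4, "dz": 4, "yaw": 0}, {"claw": 1, "dx": -32, "dy": -4, "dz": 4, "yaw": 0}])

```text
t: 3.07
ee_pos: [0.4756, -0.1059, 0.0155]
eef_rot: [-0.021, 1.0, 0.0, 0.0]
force: [-0.8, 0.1, -0.4]
width: 0.0854
gripper_force: 0.4
```

```bash
cat > look.py <<'E'
import sys,pickle
from plant import manip,cams
from h import *
n=sys.argv[1]
s=manip.read_state();print({k:np.round(s[k],4).tolist() for k in("t","ee_pos","force")})
m=cams.camera_model("wrist");p,d=cams.capture("wrist");cv2.imwrite(f"pics/{n}.png",p[:,:,::-1])
W=fish(m,d);z=W[...,2];h=cv2.cvtColor(p,cv2.COLOR_RGB2HSV);H,S,V=[h[...,i].astype(int) for i in range(3)]
off=big((d>0)&(H>10)&(H<30)&(S>100)&(z>.016)&(z<.06)&(abs(W[...,0]-.53)<.09)&(abs(W[...,1]+.06)<.15))
top=big(off&(z>.037));print("off",rect(W[off]));print("top",rect(W[top]),np.median(z[top]))
st=(d>0)&(H>100)&(H<125)&(S>130)&(z>.016)&(z<.06)&(W[...,1]>-.05)
if st.sum()>20: print("stop",rect(W[big(st)]))
E
python3 look.py w2
```

```text
{'t': 3.0667, 'ee_pos': [0.4756, -0.1059, 0.0155], 'force': [-0.8374, 0.1247, -0.3548]}
off (array([ 498.6, -105.4]), array([27.7, 95.5]), 1.7, [[483.0, -58.0], [486.0, -154.0], [514.0, -153.0], [511.0, -57.0]])
top (array([ 503.6, -104. ]), array([26. , 94.3]), 9.1, [[483.0, -60.0], [498.0, -153.0], [524.0, -149.0], [509.0, -55.0]]) 0.04030958478778012
stop (array([593.5,  25.8]), array([27.7,  2.4]), 3.1, [[580.0, 26.0], [580.0, 24.0], [607.0, 25.0], [607.0, 28.0]])
```

Request:
move_arm(rows=[{"claw": 1, "dx": -8, "dy": 0, "dz": 0, "yaw": 0}, {"claw": 1, "dx": -16, "dy": 0, "dz": 0, "yaw": 0}, {"claw": 1, "dx": -24, "dy": 0, "dz": 0, "yaw": 0}, {"claw": 1, "dx": -32, "dy": 0, "dz": 0, "yaw": 0}, {"claw": 1, "dx": -40, "dy": 0, "dz": 0, "yaw": 0}])

```text
t: 3.53
ee_pos: [0.5152, -0.1044, 0.0152]
eef_rot: [-0.021, 1.0, 0.0, -0.0]
force: [-0.8, 0.1, -0.6]
width: 0.0856
gripper_force: 0.5
```

Request:
move_arm(rows=[{"claw": 1, "dx": -5, "dy": 0, "dz": 0, "yaw": 0}, {"claw": 1, "dx": -10, "dy": 0, "dz": 0, "yaw": 0}, {"claw": 1, "dx": -15, "dy": 0, "dz": 0, "yaw": 0}, {"claw": 1, "dx": -19, "dy": 0, "dz": 0, "yaw": 0}, {"claw": 1, "dx": -20, "dy": 0, "dz": 0, "yaw": 0}])

```text
t: 3.95
ee_pos: [0.5351, -0.1036, 0.0153]
eef_rot: [-0.021, 1.0, -0.0, 0.0]
force: [-0.2, 0.1, 0.6]
width: 0.0857
gripper_force: 0.5
```

```bash
python3 look.py w3
```

```text
{'t': 3.95, 'ee_pos': [0.5351, -0.1036, 0.0153], 'force': [-0.2385, 0.1123, 0.5527]}
off (array([ 558.2, -102.9]), array([27.6, 94.9]), 1.9, [[543.0, -56.0], [546.0, -151.0], [574.0, -150.0], [570.0, -55.0]])
top (array([ 558.4, -102.9]), array([26.2, 94.9]), 2.7, [[543.0, -56.0], [548.0, -151.0], [574.0, -150.0], [569.0, -55.0]]) 0.04044483320065014
stop (array([577.4,  49.6]), array([32.5, 15.9]), 56.9, [[562.0, 40.0], [575.0, 32.0], [593.0, 59.0], [580.0, 68.0]])
```

View pics/w3.png

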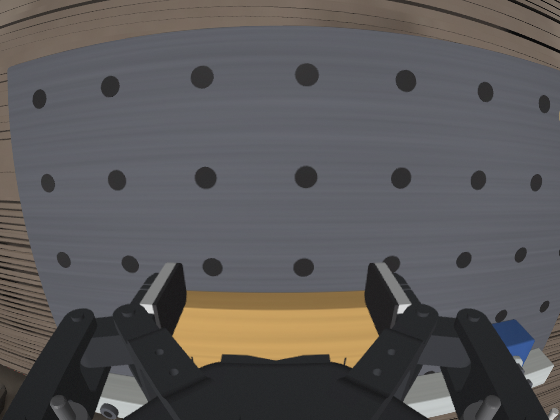

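The near edge of the offcut (rows 292–308) now runs level between the two fingers, aligned with the plate. About 10 mm remain to the fence.

Request:
move_arm(rows=[{"claw": 1, "dx": -2, "dy": 0, "dz": 0, "yaw": 0}, {"claw": 1, "dx": -4, "dy": 0, "dz": 0, "yaw": 0}, {"claw": 1, "dx": -6, "dy": 0, "dz": 0, "yaw": 0}, {"claw": 1, "dx": -7, "dy": 0, "dz": 0, "yaw": 0}, {"claw": 1, "dx": -8, "dy": 0, "dz": 0, "yaw": 0}])

```text
t: 4.42
ee_pos: [0.5424, -0.1033, 0.0153]
eef_rot: [-0.021, 1.0, 0.0, -0.0]
force: [-1.4, 0.1, -0.9]
width: 0.0853
gripper_force: 0.6
```

Request:
move_arm(rows=[{"claw": 1, "dx": -0.5, "dy": 0, "dz": 0, "yaw": 0}, {"claw": 1, "dx": -1, "dy": 0, "dz": 0, "yaw": 0}, {"claw": 1, "dx": -1.5, "dy": 0, "dz": 0, "yaw": 0}, {"claw": 1, "dx": -2, "dy": 0, "dz": 0, "yaw": 0}, {"claw": 1, "dx": -2, "dy": 0, "dz": 0, "yaw": 0}])

```text
t: 4.83
ee_pos: [0.5444, -0.1032, 0.0153]
eef_rot: [-0.021, 1.0, 0.0, 0.0]
force: [-0.4, 0.2, -0.1]
width: 0.0852
gripper_force: 0.3
```

Request:
move_arm(rows=[{"claw": 1, "dx": -0.5, "dy": 0, "dz": 0, "yaw": 0}, {"claw": 1, "dx": -1, "dy": 0, "dz": 0, "yaw": 0}, {"claw": 1, "dx": -1.5, "dy": 0, "dz": 0, "yaw": 0}, {"claw": 1, "dx": -2, "dy": 0, "dz": 0, "yaw": 0}, {"claw": 1, "dx": -2, "dy": 0, "dz": 0, "yaw": 0}])

```text
t: 5.25
ee_pos: [0.5461, -0.1031, 0.0152]
eef_rot: [-0.021, 1.0, 0.0, -0.0]
force: [-2.2, -0.4, 0.5]
width: 0.085
gripper_force: 1.0
```

Request:
move_arm(rows=[{"claw": 1, "dx": -0.5, "dy": 0, "dz": 0, "yaw": 0}, {"claw": 1, "dx": -1, "dy": 0, "dz": 0, "yaw": 0}, {"claw": 1, "dx": -1.5, "dy": 0, "dz": 0, "yaw": 0}, {"claw": 1, "dx": -2, "dy": 0, "dz": 0, "yaw": 0}, {"claw": 1, "dx": -2, "dy": 0, "dz": 0, "yaw": 0}])

```text
t: 5.67
ee_pos: [0.5462, -0.1031, 0.0148]
eef_rot: [-0.021, 1.0, 0.0, -0.002]
force: [-8.4, -0.2, 3.7]
width: 0.0851
gripper_force: 3.8
```

Run:
```python
from plant import cams
from h import *
for n in("scene","side"):
    d=np.load(f"pics/{n}0_d.npy");W=cloud(cams.camera_model(n),d)[d>0]
    Q=W[(W[:,2]>.055)&(W[:,2]<.4)&(W[:,0]>.55)&(W[:,0]<.85)&(W[:,1]<.1)&(W[:,1]>-.6)]
    print(n,len(Q),np.round(np.percentile(Q,[.5,2,50,98],axis=0),3).tolist())
```

```text
scene 6745 [[0.644, -0.598, 0.056], [0.649, -0.592, 0.06], [0.74, -0.341, 0.125], [0.846, -0.149, 0.139]]
side 4470 [[0.643, -0.598, 0.056], [0.647, -0.592, 0.058], [0.74, -0.3, 0.122], [0.846, -0.148, 0.138]]
```

Request:
move_arm(rows=[{"claw": 1, "dx": 12, "dy": 0, "dz": 0, "yaw": 0}, {"claw": 1, "dx": 24, "dy": 0, "dz": -10, "yaw": 0}, {"claw": 1, "dx": 24, "dy": 0, "dz": -45, "yaw": 0}, {"claw": 0.5, "dx": 24, "dy": 0, "dz": -80, "yaw": 0}, {"claw": 0, "dx": 24, "dy": -10, "dz": -80, "yaw": 0}])

```text
t: 6.08
ee_pos: [0.5287, -0.1134, 0.1008]
eef_rot: [-0.021, 1.0, 0.0, 0.005]
force: [1.4, 0.4, -0.5]
width: 0.0638
gripper_force: 0.0
```

```bash
python3 look.py w4; cp pics/w4.png pics/w4v.png
```

```text
{'t': 6.0833, 'ee_pos': [0.5287, -0.1134, 0.1008], 'force': [1.3679, 0.3725, -0.4595]}
off (array([ 587.7, -105.2]), array([ 64.9, 118.8]), 1.2, [[554.0, -46.0], [556.0, -165.0], [621.0, -164.0], [619.0, -45.0]])
top (array([ 591.8, -107. ]), array([ 55.6, 113.5]), 0.4, [[564.0, -50.0], [564.0, -164.0], [620.0, -164.0], [619.0, -50.0]]) 0.042012511331313784
stop (array([586.4,  42. ]), array([28.9, 35. ]), 2.6, [[571.0, 59.0], [573.0, 24.0], [602.0, 25.0], [600.0, 60.0]])
```

View pics/w4.png

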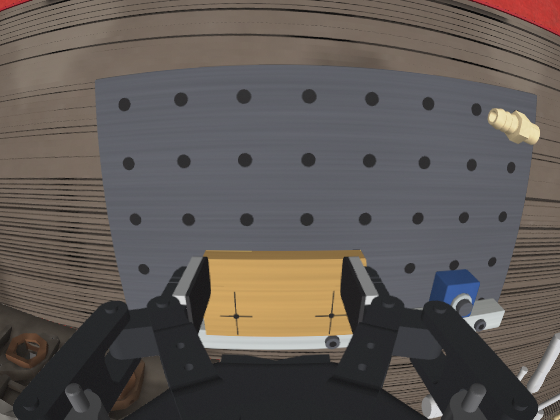

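The view shows the offcut along the fence (crosses at (236,316), (332,316)), its left end near (362,290) and the stop at (457,290), about 70 mm away.

Request:
move_arm(rows=[{"claw": 0, "dx": -10, "dy": -35, "dz": 0, "yaw": 0}, {"claw": 0, "dx": -30, "dy": -70, "dz": 0, "yaw": 0}, {"claw": 0, "dx": -50, "dy": -89, "dz": 0, "yaw": 0}, {"claw": 0, "dx": -50, "dy": -89, "dz": 20, "yaw": 0}, {"claw": 0, "dx": -50, "dy": -89, "dz": 40, "yaw": 0}])

```text
t: 6.55
ee_pos: [0.5803, -0.203, 0.055]
eef_rot: [-0.02, 1.0, -0.001, 0.002]
force: [-0.5, 0.2, -0.8]
width: -0.0001
gripper_force: 0.0
```

Request:
move_arm(rows=[{"claw": 0, "dx": 0, "dy": 0, "dz": 15, "yaw": 0}, {"claw": 0, "dx": 0, "dy": 0, "dz": 28, "yaw": 0}, {"claw": 0, "dx": 0, "dy": 0, "dz": 31, "yaw": 0}, {"claw": 0, "dx": 0, "dy": 0, "dz": 31, "yaw": 0}])

```text
t: 6.88
ee_pos: [0.5778, -0.2006, 0.023]
eef_rot: [-0.021, 1.0, 0.0, -0.001]
force: [0.0, 1.1, -0.4]
width: -0.0001
gripper_force: 0.0
```

```bash
python3 look.py w5
```

```text
{'t': 6.8833, 'ee_pos': [0.5778, -0.2006, 0.023], 'force': [0.0277, 1.0644, -0.4488]}
off (array([ 587.1, -109.3]), array([ 61.6, 131.5]), 2.2, [[554.0, -45.0], [559.0, -176.0], [620.0, -174.0], [615.0, -42.0]])
top (array([ 591.1, -104.6]), array([ 53.3, 121.3]), 2.4, [[562.0, -45.0], [567.0, -166.0], [620.0, -164.0], [615.0, -43.0]]) 0.04207353620057134
```

View pics/w5.png

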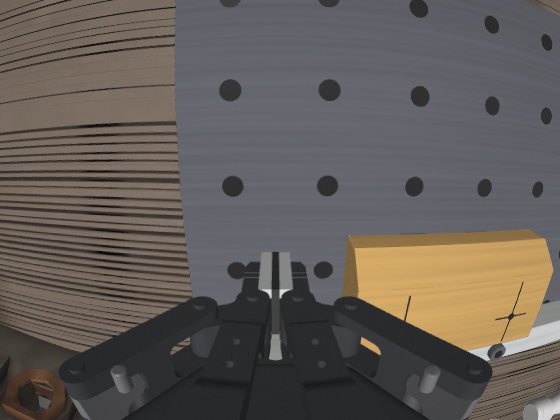

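The closed fingers, (275,290), stand right of the offcut's right end at (350,270). Both are square to the plate.

Request:
move_arm(rows=[{"claw": 0, "dx": -6, "dy": 4, "dz": 0, "yaw": 0}, {"claw": 0, "dx": -6, "dy": 10, "dz": 0, "yaw": 0}, {"claw": 0, "dx": -6, "dy": 16, "dz": 0, "yaw": 0}, {"claw": 0, "dx": -6, "dy": 22, "dz": 0, "yaw": 0}, {"claw": 0, "dx": -6, "dy": 29, "dz": 0, "yaw": 0}])

```text
t: 7.35
ee_pos: [0.5834, -0.1712, 0.0248]
eef_rot: [-0.021, 1.0, -0.0, 0.0]
force: [-0.5, -1.3, -0.2]
width: 0.0
gripper_force: 0.6
```

Request:
move_arm(rows=[{"claw": 0, "dx": 0, "dy": 7, "dz": 0, "yaw": 0}, {"claw": 0, "dx": 0, "dy": 14, "dz": 0, "yaw": 0}, {"claw": 0, "dx": 0, "dy": 21, "dz": 0, "yaw": 0}, {"claw": 0, "dx": 0, "dy": 28, "dz": 0, "yaw": 0}, {"claw": 0, "dx": 0, "dy": 34, "dz": 0, "yaw": 0}])

```text
t: 7.77
ee_pos: [0.5817, -0.1367, 0.0243]
eef_rot: [-0.021, 1.0, 0.0, -0.0]
force: [1.3, -1.3, 0.6]
width: 0.0002
gripper_force: 0.6
```

```bash
python3 look.py w6
```

```text
{'t': 7.7667, 'ee_pos': [0.5817, -0.1367, 0.0243], 'force': [1.2926, -1.3482, 0.6347]}
off (array([584.2, -49.9]), array([ 60.9, 148.3]), 2.3, [[551.0, 23.0], [557.0, -125.0], [618.0, -123.0], [612.0, 25.0]])
top (array([588.4, -63.3]), array([ 53. , 121.7]), 1.7, [[560.0, -3.0], [564.0, -125.0], [617.0, -123.0], [613.0, -2.0]]) 0.042036706011247475
stop (array([590.9,  39.4]), array([36.2, 31.4]), 2.8, [[572.0, 54.0], [574.0, 23.0], [610.0, 25.0], [608.0, 56.0]])
```

Request:
move_arm(rows=[{"claw": 0, "dx": 0, "dy": 6, "dz": 0, "yaw": 0}, {"claw": 0, "dx": 0, "dy": 12, "dz": 0, "yaw": 0}, {"claw": 0, "dx": 0, "dy": 17, "dz": 0, "yaw": 0}, {"claw": 0, "dx": 0, "dy": 20, "dz": 0, "yaw": 0}, {"claw": 0, "dx": 0, "dy": 22, "dz": 0, "yaw": 0}])

```text
t: 8.23
ee_pos: [0.5808, -0.1151, 0.0242]
eef_rot: [-0.021, 1.0, 0.0, -0.0]
force: [1.2, -1.8, -0.3]
width: -0.0005
gripper_force: 0.5
```

Request:
move_arm(rows=[{"claw": 0, "dx": 0, "dy": 0.6, "dz": 0, "yaw": 0}, {"claw": 0, "dx": 0, "dy": 1.2, "dz": 0, "yaw": 0}, {"claw": 0, "dx": 0, "dy": 1.8, "dz": 0, "yaw": 0}, {"claw": 0, "dx": 0, "dy": 2.4, "dz": 0, "yaw": 0}, {"claw": 0, "dx": 0, "dy": 3, "dz": 0, "yaw": 0}])

```text
t: 8.65
ee_pos: [0.5807, -0.113, 0.0243]
eef_rot: [-0.02, 1.0, -0.0, -0.0]
force: [-0.3, -0.8, -0.5]
width: 0.0005
gripper_force: 0.5
```

Request:
move_arm(rows=[{"claw": 0, "dx": 0, "dy": 0.6, "dz": 0, "yaw": 0}, {"claw": 0, "dx": 0, "dy": 1.2, "dz": 0, "yaw": 0}, {"claw": 0, "dx": 0, "dy": 1.8, "dz": 0, "yaw": 0}, {"claw": 0, "dx": 0, "dy": 2.4, "dz": 0, "yaw": 0}, {"claw": 0, "dx": 0, "dy": 2.4, "dz": 0, "yaw": 0}])

```text
t: 9.07
ee_pos: [0.5806, -0.1101, 0.0243]
eef_rot: [-0.021, 1.0, 0.0, -0.0]
force: [0.8, -0.9, 0.2]
width: 0.0002
gripper_force: 0.3
```

Request:
move_arm(rows=[{"claw": 0, "dx": 0, "dy": 0.6, "dz": 0, "yaw": 0}, {"claw": 0, "dx": 0, "dy": 1.2, "dz": 0, "yaw": 0}, {"claw": 0, "dx": 0, "dy": 1.8, "dz": 0, "yaw": 0}, {"claw": 0, "dx": 0, "dy": 2.4, "dz": 0, "yaw": 0}, {"claw": 0, "dx": 0, "dy": 2.4, "dz": 0, "yaw": 0}])

```text
t: 9.48
ee_pos: [0.5805, -0.1085, 0.0243]
eef_rot: [-0.02, 1.0, -0.0, 0.0]
force: [1.2, -3.6, -1.2]
width: -0.0006
gripper_force: 1.7
```

Request:
move_arm(rows=[{"claw": 0, "dx": 0, "dy": 0.6, "dz": 0, "yaw": 0}, {"claw": 0, "dx": 0, "dy": 1.2, "dz": 0, "yaw": 0}, {"claw": 0, "dx": 0, "dy": 1.2, "dz": 0, "yaw": 0}])

```text
t: 9.73
ee_pos: [0.5805, -0.1084, 0.0244]
eef_rot: [-0.02, 1.0, -0.001, 0.0]
force: [0.3, -5.9, -1.7]
width: -0.0001
gripper_force: 3.3
```

```bash
python3 look.py w7
```

```text
{'t': 9.7333, 'ee_pos': [0.5805, -0.1084, 0.0244], 'force': [0.3083, -5.8588, -1.6838]}
off (array([583. , -34.9]), array([ 60.5, 121.8]), 1.9, [[551.0, 25.0], [555.0, -97.0], [615.0, -95.0], [611.0, 27.0]])
top (array([587. , -34.9]), array([ 52.5, 121.4]), 1.8, [[559.0, 25.0], [563.0, -96.0], [615.0, -95.0], [611.0, 27.0]]) 0.04204300308324838
stop (array([590.7,  44. ]), array([36.3, 30.7]), 3.0, [[572.0, 58.0], [573.0, 28.0], [610.0, 30.0], [608.0, 60.0]])
```

View pics/w7.png

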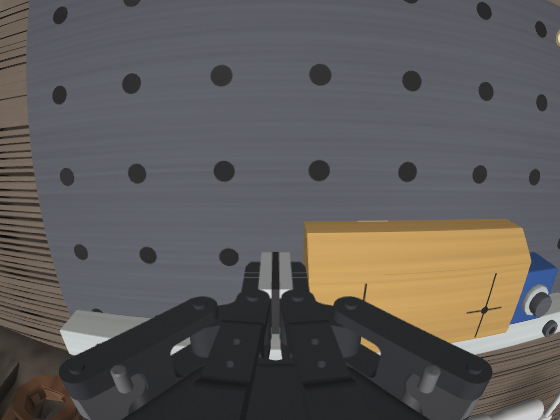

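The offcut's left end at (525,270) now abuts the blue stop at (540,285), and the end push reads 6 N. Next I'll square it up on the fence with two fingers.

Request:
move_arm(rows=[{"claw": 0, "dx": 0, "dy": -8, "dz": 0, "yaw": 0}, {"claw": 0, "dx": 0, "dy": -16, "dz": 0, "yaw": 0}, {"claw": 0, "dx": 0, "dy": -16, "dz": -35, "yaw": 0}, {"claw": 0, "dx": 0, "dy": -16, "dz": -70, "yaw": 0}, {"claw": 0, "dx": 20, "dy": -16, "dz": -75, "yaw": 0}])

```text
t: 10.2
ee_pos: [0.5667, -0.1245, 0.1044]
eef_rot: [-0.021, 1.0, -0.001, 0.005]
force: [0.6, -0.4, -0.5]
width: -0.0002
gripper_force: 0.0
```

Request:
move_arm(rows=[{"claw": 1, "dx": 30, "dy": 25, "dz": 0, "yaw": 0}, {"claw": 1, "dx": 50, "dy": 60, "dz": 0, "yaw": 0}, {"claw": 1, "dx": 50, "dy": 80, "dz": 0, "yaw": 0}, {"claw": 1, "dx": 50, "dy": 80, "dz": 20, "yaw": 0}, {"claw": 1, "dx": 50, "dy": 80, "dz": 40, "yaw": 0}])

```text
t: 10.62
ee_pos: [0.509, -0.0435, 0.0601]
eef_rot: [-0.022, 1.0, 0.001, 0.002]
force: [0.5, -0.2, -0.3]
width: 0.0607
gripper_force: 0.0
```

Request:
move_arm(rows=[{"claw": 1, "dx": 0, "dy": 6, "dz": 0, "yaw": 0}, {"claw": 1, "dx": 0, "dy": 6, "dz": 15, "yaw": 0}, {"claw": 1, "dx": 0, "dy": 6, "dz": 30, "yaw": 0}, {"claw": 1, "dx": 0, "dy": 6, "dz": 42, "yaw": 0}, {"claw": 1, "dx": 0, "dy": 6, "dz": 42, "yaw": 0}])

```text
t: 11.03
ee_pos: [0.5066, -0.0396, 0.0159]
eef_rot: [-0.02, 1.0, 0.0, -0.001]
force: [-1.1, -0.2, 0.9]
width: 0.0853
gripper_force: 0.0
```

Request:
move_arm(rows=[{"claw": 1, "dx": -7, "dy": 0, "dz": 0, "yaw": 0}, {"claw": 1, "dx": -14, "dy": 0, "dz": 0, "yaw": 0}, {"claw": 1, "dx": -20, "dy": 0, "dz": 0, "yaw": 0}, {"claw": 1, "dx": -24, "dy": 0, "dz": 0, "yaw": 0}, {"claw": 1, "dx": -26, "dy": 0, "dz": 0, "yaw": 0}])

```text
t: 11.45
ee_pos: [0.5351, -0.0385, 0.0179]
eef_rot: [-0.021, 1.0, -0.0, 0.001]
force: [-1.3, 0.0, 0.8]
width: 0.0853
gripper_force: 0.0
```

Request:
move_arm(rows=[{"claw": 1, "dx": -1, "dy": 0, "dz": 2, "yaw": 0}, {"claw": 1, "dx": -2, "dy": 0, "dz": 2, "yaw": 0}, {"claw": 1, "dx": -3.5, "dy": 0, "dz": 2, "yaw": 0}, {"claw": 1, "dx": -5, "dy": 0, "dz": 2, "yaw": 0}, {"claw": 1, "dx": -6, "dy": 0, "dz": 2, "yaw": 0}])

```text
t: 11.87
ee_pos: [0.5397, -0.0384, 0.0153]
eef_rot: [-0.021, 1.0, 0.0, -0.0]
force: [0.9, 0.1, 0.6]
width: 0.0856
gripper_force: 0.0
```

Request:
move_arm(rows=[{"claw": 1, "dx": -0.6, "dy": 0, "dz": 0, "yaw": 0}, {"claw": 1, "dx": -1.2, "dy": 0, "dz": 0, "yaw": 0}, {"claw": 1, "dx": -1.8, "dy": 0, "dz": 0, "yaw": 0}, {"claw": 1, "dx": -2.4, "dy": 0, "dz": 0, "yaw": 0}, {"claw": 1, "dx": -2.4, "dy": 0, "dz": 0, "yaw": 0}])

```text
t: 12.28
ee_pos: [0.5421, -0.0382, 0.0153]
eef_rot: [-0.021, 1.0, 0.0, 0.0]
force: [-0.1, -0.7, 0.6]
width: 0.0856
gripper_force: 0.0
```

Request:
move_arm(rows=[{"claw": 1, "dx": -0.6, "dy": 0, "dz": 0, "yaw": 0}, {"claw": 1, "dx": -1.2, "dy": 0, "dz": 0, "yaw": 0}, {"claw": 1, "dx": -1.8, "dy": 0, "dz": 0, "yaw": 0}, {"claw": 1, "dx": -2.4, "dy": 0, "dz": 0, "yaw": 0}, {"claw": 1, "dx": -2.4, "dy": 0, "dz": 0, "yaw": 0}])

```text
t: 12.7
ee_pos: [0.5432, -0.0382, 0.015]
eef_rot: [-0.021, 1.0, 0.0, -0.001]
force: [-5.7, -1.6, 2.4]
width: 0.0855
gripper_force: 2.7
```

```bash
python3 look.py w8
```

```text
{'t': 12.7, 'ee_pos': [0.5432, -0.0382, 0.015], 'force': [-5.7098, -1.5865, 2.4481]}
off (array([566.2, -37.7]), array([26.9, 94.4]), 2.1, [[551.0, 9.0], [554.0, -85.0], [581.0, -84.0], [578.0, 10.0]])
top (array([569.9, -36.5]), array([26.1, 93.3]), 7.7, [[551.0, 8.0], [563.0, -84.0], [589.0, -81.0], [577.0, 11.0]]) 0.040399243678206326
stop (array([606. ,  39.7]), array([7.3, 4.2]), 54.7, [[602.0, 38.0], [606.0, 35.0], [610.0, 41.0], [606.0, 44.0]])
```

Request:
move_arm(rows=[{"claw": 1, "dx": 10, "dy": 0, "dz": 0, "yaw": 0}, {"claw": 1, "dx": 22, "dy": 0, "dz": 0, "yaw": 0}, {"claw": 0, "dx": 22, "dy": 2, "dz": -35, "yaw": 0}, {"claw": 0, "dx": 22, "dy": 2, "dz": -55, "yaw": 0}, {"claw": 0, "dx": 22, "dy": 2, "dz": -55, "yaw": 0}])

```text
t: 13.17
ee_pos: [0.5247, -0.0374, 0.0738]
eef_rot: [-0.02, 1.0, 0.0, 0.003]
force: [0.3, -1.1, -0.3]
width: 0.0518
gripper_force: 0.0
```

Request:
move_arm(rows=[{"claw": 0, "dx": 0, "dy": 0, "dz": 0, "yaw": 0}, {"claw": 0, "dx": 0, "dy": 0, "dz": 0, "yaw": 0}, {"claw": 0, "dx": 0, "dy": 0, "dz": 0, "yaw": 0}, {"claw": 0, "dx": 0, "dy": 0, "dz": 0, "yaw": 0}])

```text
t: 13.5
ee_pos: [0.5218, -0.0371, 0.0694]
eef_rot: [-0.021, 1.0, -0.0, -0.001]
force: [0.0, 0.6, -0.4]
width: 0.0007
gripper_force: 0.0
```

```bash
python3 look.py w9
```

```text
{'t': 13.5, 'ee_pos': [0.5218, -0.0371, 0.0694], 'force': [0.0252, 0.6472, -0.4442]}
off (array([555.7,   5.1]), array([ 9.3, 37.9]), 2.6, [[550.0, 24.0], [552.0, -14.0], [561.0, -14.0], [559.0, 24.0]])
top (array([5.601e+02, 4.000e-01]), array([0., 0.]), 0.0, [[560.0, 0.0], [560.0, 0.0], [560.0, 0.0], [560.0, 0.0]]) 0.03742163106477369
stop (array([573.1,  46.9]), array([23.3,  5. ]), 80.9, [[569.0, 36.0], [574.0, 35.0], [577.0, 58.0], [572.0, 59.0]])
```

View pics/w9.png

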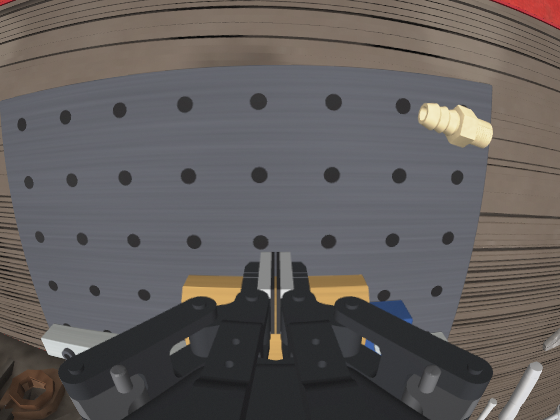

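The closed fingers, (275,290), are centred over the offcut's bevel, with the offcut from columns 183 to 368 still against the stop. Next is the diagonal approach onto the bevel.

Request:
move_arm(rows=[{"claw": 0, "dx": -5, "dy": 1, "dz": 4, "yaw": 0}, {"claw": 0, "dx": -11, "dy": 1, "dz": 9, "yaw": 0}, {"claw": 0, "dx": -16, "dy": 1, "dz": 14, "yaw": 0}, {"claw": 0, "dx": -18, "dy": 1, "dz": 17, "yaw": 0}, {"claw": 0, "dx": -20, "dy": 1, "dz": 19, "yaw": 0}])

```text
t: 13.97
ee_pos: [0.5424, -0.0353, 0.0503]
eef_rot: [-0.021, 1.0, -0.0, -0.001]
force: [0.0, -0.2, -0.9]
width: -0.0002
gripper_force: 0.0
```

Request:
move_arm(rows=[{"claw": 0, "dx": -1, "dy": 0, "dz": 1, "yaw": 0}, {"claw": 0, "dx": -2, "dy": 0, "dz": 2, "yaw": 0}, {"claw": 0, "dx": -3, "dy": 0, "dz": 3, "yaw": 0}, {"claw": 0, "dx": -3, "dy": 0, "dz": 3, "yaw": 0}])

```text
t: 14.3
ee_pos: [0.5454, -0.0351, 0.0482]
eef_rot: [-0.021, 1.0, 0.0, 0.0]
force: [0.1, 2.0, -0.6]
width: 0.0001
gripper_force: 0.0
```

Request:
move_arm(rows=[{"claw": 0, "dx": -1, "dy": 0, "dz": 1, "yaw": 0}, {"claw": 0, "dx": -2, "dy": 0, "dz": 2, "yaw": 0}, {"claw": 0, "dx": -3, "dy": 0, "dz": 3, "yaw": 0}, {"claw": 0, "dx": -3, "dy": 0, "dz": 3, "yaw": 0}])

```text
t: 14.63
ee_pos: [0.5485, -0.0349, 0.0452]
eef_rot: [-0.021, 1.0, 0.0, 0.0]
force: [0.2, -0.1, -1.0]
width: 0.0001
gripper_force: 0.0
```

Request:
move_arm(rows=[{"claw": 0, "dx": -0.5, "dy": 0, "dz": 0.5, "yaw": 0}, {"claw": 0, "dx": -1, "dy": 0, "dz": 1, "yaw": 0}, {"claw": 0, "dx": -1.5, "dy": 0, "dz": 1.5, "yaw": 0}, {"claw": 0, "dx": -1.5, "dy": 0, "dz": 1.5, "yaw": 0}])

```text
t: 14.97
ee_pos: [0.5499, -0.0349, 0.0437]
eef_rot: [-0.021, 1.0, -0.0, -0.0]
force: [0.7, 0.4, 0.2]
width: -0.0002
gripper_force: 0.0
```

Request:
move_arm(rows=[{"claw": 0, "dx": -0.5, "dy": 0, "dz": 0.5, "yaw": 0}, {"claw": 0, "dx": -1, "dy": 0, "dz": 1, "yaw": 0}, {"claw": 0, "dx": -1.5, "dy": 0, "dz": 1.5, "yaw": 0}, {"claw": 0, "dx": -1.5, "dy": 0, "dz": 1.5, "yaw": 0}])

```text
t: 15.3
ee_pos: [0.5514, -0.0348, 0.0422]
eef_rot: [-0.021, 1.0, 0.0, -0.0]
force: [0.9, 0.1, 1.1]
width: 0.0002
gripper_force: 0.0
```

Request:
move_arm(rows=[{"claw": 0, "dx": -0.5, "dy": 0, "dz": 0.5, "yaw": 0}, {"claw": 0, "dx": -1, "dy": 0, "dz": 1, "yaw": 0}, {"claw": 0, "dx": -1.5, "dy": 0, "dz": 1.5, "yaw": 0}, {"claw": 0, "dx": -1.5, "dy": 0, "dz": 1.5, "yaw": 0}])

```text
t: 15.63
ee_pos: [0.5519, -0.035, 0.0417]
eef_rot: [-0.02, 1.0, 0.001, -0.001]
force: [-6.2, 1.2, 16.5]
width: 0.0003
gripper_force: 7.8
```

Request:
move_arm(rows=[{"claw": 0, "dx": -0.4, "dy": 0, "dz": -0.2, "yaw": 0}, {"claw": 0, "dx": -0.8, "dy": 0, "dz": -0.4, "yaw": 0}, {"claw": 0, "dx": -0.8, "dy": 0, "dz": -0.4, "yaw": 0}])

```text
t: 15.88
ee_pos: [0.5519, -0.035, 0.0417]
eef_rot: [-0.02, 1.0, 0.001, -0.002]
force: [-8.2, 0.0, 13.4]
width: -0.0001
gripper_force: 7.7
```

```bash
cat > f.py <<'E'
from plant import manip,cams
import numpy as np
F=[]
for i in range(6): cams.capture("scene");s=manip.read_state();F.append(s["force"])
print(s["t"],np.round(s["ee_pos"],4),np.round(F,1).tolist(),np.round(np.mean(F,0),2),np.linalg.norm(np.mean(F,0)))
E
python3 f.py
```

```text
16.1833 [ 0.5519 -0.0349  0.0417] [[-8.0, 0.6, 13.5], [-7.7, 0.3, 12.5], [-9.0, -0.1, 13.4], [-7.5, 0.7, 12.9], [-8.2, -0.1, 14.4], [-7.9, 0.0, 12.8]] [-8.06  0.24 13.24] 15.504259101069955
```

Request:
move_arm(rows=[{"claw": 0, "dx": -0.5, "dy": 0, "dz": -0.1, "yaw": 0}, {"claw": 0, "dx": -1, "dy": 0, "dz": -0.3, "yaw": 0}, {"claw": 0, "dx": -1, "dy": 0, "dz": -0.3, "yaw": 0}])

```text
t: 16.43
ee_pos: [0.552, -0.0349, 0.0417]
eef_rot: [-0.02, 1.0, 0.001, -0.002]
force: [-9.5, 0.3, 13.8]
width: -0.0001
gripper_force: 8.6
```

```bash
python3 f.py
python3 - <<'E'
from plant import cams
from h import *
for n in("side","wrist"):
    m=cams.camera_model(n);p,d=cams.capture(n);W=(fish if n=="wrist" else cloud)(m,d);z=W[...,2]
    h=cv2.cvtColor(p,cv2.COLOR_RGB2HSV);H,S,V=[h[...,i].astype(int) for i in range(3)]
    o=big((d>0)&(H>10)&(H<30)&(S>100)&(z>.016)&(z<.06)&(abs(W[...,0]-.53)<.09)&(abs(W[...,1]+.06)<.15))
    print(n,o.sum(),rect(W[o]))
    if n=="side": cv2.imwrite("pics/end.png",cv2.resize(p[170:290,220:360,::-1],None,fx=4,fy=4))
E
```

```text
16.7333 [ 0.5519 -0.035   0.0417] [[-10.6, -0.3, 12.6], [-10.0, 0.2, 13.4], [-9.5, -0.9, 14.5], [-10.9, 0.6, 14.0], [-10.1, -0.3, 13.8], [-10.9, 0.2, 13.6]] [-10.35  -0.1   13.66] 17.137536768600544
side 427 (array([580.8, -33.3]), array([ 60.2, 127. ]), 2.3, [[548.0, 29.0], [553.0, -98.0], [613.0, -96.0], [608.0, 31.0]])
wrist 3882 (array([561.2, -70.7]), array([22.1, 55.8]), 14.9, [[543.0, -47.0], [558.0, -101.0], [579.0, -95.0], [565.0, -41.0]])
```

View pics/end.png

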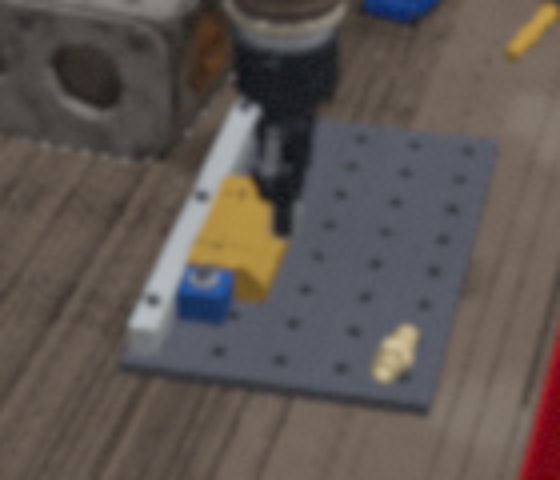

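The crop shows the offcut along the fence (240,180)–(200,250), touching the blue stop at (205,295), with the fingers on the bevel and the fitting untouched at (395,355). I'll trim the push slightly towards 15 N at 45°.

Request:
move_arm(rows=[{"claw": 0, "dx": -0.1, "dy": 0, "dz": -0.2, "yaw": 0}, {"claw": 0, "dx": -0.2, "dy": 0, "dz": -0.4, "yaw": 0}, {"claw": 0, "dx": -0.2, "dy": 0, "dz": -0.4, "yaw": 0}])

```text
t: 17.08
ee_pos: [0.5519, -0.0349, 0.0418]
eef_rot: [-0.02, 1.0, 0.001, -0.003]
force: [-8.9, 0.5, 10.8]
width: -0.0001
gripper_force: 7.1
```

```bash
python3 f.py
```

```text
17.3833 [ 0.552  -0.0349  0.0418] [[-10.3, -0.5, 9.5], [-10.7, -0.6, 10.8], [-9.9, -0.7, 10.0], [-8.6, -0.3, 10.4], [-8.9, -0.7, 10.1], [-8.9, 0.1, 9.4]] [-9.54 -0.45 10.05] 13.863354357377569
```

Request:
move_arm(rows=[{"claw": 0, "dx": -0.3, "dy": 0, "dz": 0.05, "yaw": 0}, {"claw": 0, "dx": -0.3, "dy": 0, "dz": 0.05, "yaw": 0}])

```text
t: 17.55
ee_pos: [0.552, -0.035, 0.0417]
eef_rot: [-0.02, 1.0, 0.001, -0.003]
force: [-11.9, 0.2, 11.4]
width: -0.0002
gripper_force: 8.0
```

```bash
python3 f.py; python3 -c "
from plant import manip;print(manip.job_done())"
```

```text
17.85 [ 0.552  -0.035   0.0417] [[-10.3, 0.1, 11.5], [-10.1, -1.1, 11.0], [-11.0, -1.0, 12.3], [-9.8, 0.1, 12.3], [-10.2, 0.3, 13.3], [-10.6, -0.6, 12.4]] [-10.33  -0.38  12.14] 15.941729470122533
the job is handed in; nothing more can be done
None
```

The job is handed in at 17.9 s: the offcut lies along the fence with its left end against the blue stop, as near as the cameras and contact forces can tell, and the arm is still holding a push of about 16 N (10 forward, 12 down) on its bevel.

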